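# Pull the cabinet's sloping hatch shut with the hooked pole

### The arm

A 7-joint arm with a two-finger parallel gripper is mounted at the origin on the work surface. World frame = base frame: x ahead of the robot, y to its left, z up, the work surface at z = 0. Lengths are in m, angles in rad, forces in N, time in s.
With the tool pointing down it reaches from about 0.425 to 0.925 m from the base axis. Payload 6.8 kg.
Tool frame: the origin (TCP) lies on the centre line of the jaws, within the pads' length; the fingertips stand 22 mm ahead of it and the grasp point (between the pads) lies 3 mm ahead of it; z points along the fingers, y is the line along which they close (so a half turn about z gives the same grasp; the last joint's range is limited). The gripper opens to 85 mm and grips with 20 to 120 N. Pads are 22 mm wide; open, the fingers measure 114 mm over their backs; the gripper's body (76 mm by 85 mm) begins 54 mm behind the grasp point. The pads swing forward as they close: fully open they stand 13 mm farther back than shut.
Start: joints at [-1.23, 0.477, 0.022, 1.555, -0.011, 1.109, -0.083], TCP at [0.293, 0.608, 0.253] pointing down, gripper open.
Joint ranges: [-2.96, 2.96], [-0.34, 2.1], [-1.41, 1.46], [0.24, 2.44], [-1.37, 4.51], [0.17, 1.92], [-2.96, 2.96]. Speed limits (rad/s): [2.39, 2.39, 3.14, 3.14, 3.14, 3.14, 3.14].

### API

Orientations are given as a unit quaternion [x, y, z, w].
In Python, from station import env gives the robot as it stands.
- The arm moves only by the tool apply_moves, never from a script. Its argument "steps" is one flat list of numbers, 7 for each row, row after row: the finger opening in m, from 0 to 0.0854, then the shift along the tool's x, y, z in m, then the turn, a rotation vector about the tool's x, y, z in rad. In form: [fingers, tx, ty, tz, wx, wy, wz, fingers, tx, ty, tz, wx, wy, wz, ...]. A call has 1 to 12 rows; each row is the pose to reach, as a shift and turn from the pose commanded when the call began, along the tool's axes at that moment; what a row does not reach only later rows make up. A row lasts 1/10 s, in which the tool goes at most 50 mm and 8.59 degrees, less where a joint would pass 70% of its speed; a pose out of reach is approached as far as the arm can. A call with a gripper value outside its range is refused whole. The fingers move at their own pace and stop on an object; "squeeze" is the grip in N (left out, the last holds). Time passes only in rows, so rows that repeat a pose let the fingers close. It gives the time, the measured TCP pose, the force, the opening and the grip force at its end, in the units of the state.
- env.get_obs(): the state, without advancing time (a new reading comes with each control period).
- env.get_image(name): name is "side" or "top"; returns the picture (384x512x3 uint8, red, green, blue); there is no depth.
- env.camera_params(name): a dict with "camera_matrix" (3x3 intrinsics, pixels), "k1" (the pictures are not rectified: a ray, as slopes to the right and down, at radius r is drawn at 1 + k1 r^2 times it, then the intrinsics apply), "eye" and "rotation" of the camera in the world. Camera axes: x right, y down, z forward; pixel columns grow to the right and rows downward; lengths in m; the calibration is good to about 2 mm. A picture is of the moment at which its call begins. camera_params takes no time and is no camera call.
- env.finish_job(): hands the job in; it is judged then, once.
The state is a dict: "clock": time; "qpos": joint angles; "joint_vel": joint speeds; "joint_torque": joint torques, N m; "eef_pos": TCP position; "tool_rot": TCP orientation; "wrist_force": force on the tool from outside, world axes, zero at the start; "moment": the same for the moment, N m; "gripper_width": finger opening in m; "finger_force": force on a finger pad.
Only numpy, scipy, OpenCV 4.12 (cv2) and the standard library are available. Lean on these libraries where they do the work, as an engineer would, in place of code of your own. Each camera call takes 0.05 s, during which the arm holds its last target. There are 200 camera calls.

### The job

Take the short hooked pole from its rest, put its hook down through the steel ring on the specimen cabinet's sloping hatch, and pull the hatch gently all the way down until it is fully shut. Then unhook the pole and lay it back in its rest as it was, hook hanging down. Touch the cabinet with the pole only, never force it, and leave the other things on the bench alone.

Things in the scene. Friction and masses are not known exactly. Their poses are not given: they have to be found in the camera images.
- pole: Hooked pole, 0.22 kg: grey flat-sided grip 70 mm long (x), 20 wide (y), 24 high (z) on a 10 mm steel rod. Origin: grip centre, on the rod's axis; +x to the hook, +z up as it lies in its rest. Rod from x = -97 (18 mm ball end) to +105 mm, where it bends 90 degrees into the hook: a straight round 9 mm finger along -z, its rounded end 35 mm from the rod's axis.
- hook_tip (a point): End of the hook finger, at (105, 0, -35) mm in the pole's frame; axes as the pole.
- rest: The pole's fixed rest: dark steel foot 170 x 70 mm with two V cradles, 8 mm thick, at x = +55 and -55 mm. Origin under the foot's middle, on the bench; +x towards the hook. The pole lies in the Vs, its origin 75 mm above this one (within 6 mm along x at the start), axes parallel, its grip between the cradles with about 15 mm of play each way.
- cabinet1: Fixed cream cabinet 200 mm wide, 290 deep, 390 high. Origin on the bench, mid width, 55 mm before its front wall; +x front to back. Above the 208 mm front wall it slopes up and back at 35 degrees. On the hatch stands a steel plate: a flat ring (36 mm outside, round hole 16 mm, 6 mm thick) with 20 mm wide ears out to 50 mm each side, one level top 36 mm off the hatch; 30 mm free below the hole.
- hatch (a joint): How far the hatch is slid down its 35 degree slope, m: 0 fully up (open), 0.075 fully down (shut, at a firm rubber stop). Starts at 0 to 0.015. 0.45 kg; about 5.5 N along the slope moves it down, about 10.5 N up; it stays where it is left.
- ring_seat (a point): Moves with the hatch: middle of the ring plate's sideways range, level with its top face. x up the slope, y sideways, z square out of the slope. The plate FLOATS sideways: the hole's centre is on this y axis, anywhere from -22 to +22 mm; this is not measured. About 5 N sideways shifts it; it stays put. Beside the hole the hook stops at this level; in the hole it sinks freely to 25 mm below it.
- test_block: Bystander: a steel disc, 64 mm across, 15 mm high, 0.37 kg, origin under its centre.
- jar: Bystander: a small brown glass jar, 52 mm across, 75 mm high, origin under its centre.
- block_case: Bystander: a closed wooden case 90 x 60 x 35 mm, origin under its centre.
Things that resemble listed ones, but are neither listed nor needed, are in the scene too. Of the things like the pole, leave any that is black; of the rest the larger one is meant. Leave any red look-alike of the rest alone.

How it is judged:
On the way, in this order (a step that is already met when the one before it is completed fails the run):
1. the hook's tip is down through the ring (10 mm or more below the ring's upper face) (x of hook_tip in the frame of ring_seat between -0.01 and 0.01 m and y of hook_tip in the frame of ring_seat between -0.028 and 0.028 m and z of hook_tip in the frame of ring_seat between -0.034 and -0.01 m), for 0.1 s.
2. the hatch is pulled shut (joint over 0.071) with the hook still in the ring (all of step 1 and value of joint hatch above 0.071 m), for 0.1 s.
At the end, for the whole second after the job is handed in: The hatch is shut (within 4 mm of its stop) and the pole lies still in both cradles of its rest as at the start: origin within 20 mm lengthways, 8 mm sideways and 8 mm in height of its place, parallel to within 0.1 rad, hook at the same end and hanging down (tip below 50 mm) (value of joint hatch above 0.071 m and x of pole in the frame of rest between -0.02 and 0.02 m and y of pole in the frame of rest between -0.008 and 0.008 m and z of pole in the frame of rest between 0.067 and 0.083 m and angle between the x axis of pole and the x axis of rest, either way round below 0.1 rad and x of hook_tip in the frame of rest above 0.07 m and z of hook_tip in the frame of rest below 0.05 m and linear speed of pole below 0.02 m/s); the robot touches nothing.
It fails at once if the pole is forced: more than 25 N between pole and cabinet, hatch or ring (contact force between pole and cabinet1 above 25 N).
It fails at once if the robot itself touches the cabinet, hatch or ring (over 1 N) (contact force between any of the arm, the fingers and cabinet1 above 1 N).
It fails at once if a bystander is moved more than 15 mm (distance of any of test_block, jar, block_case from where it was at the start of the episode above 0.015 m).
It also fails if it takes over 64 s, if anything falls off the work surface, if the arm or the gripper's body presses on something with over 40 N, if the wrist force passes 120 N, or if a joint passes its speed limit or range.

## Working session

There is one attempt and no reset: what is moved stays moved. The work goes in short steps, Python scripts to look and compute and a tool call to move; the robot and the scene stay as the last step left them, time stands still between calls to the robot, and variables do not carry over. Pictures are saved under pics/ and viewed, at most 10 in all, crops included, and the job is handed in when it is done.

Besides the shell and the picture viewer there is one more tool, called after "Emit:" as a command line: name --argument value ..., lists and objects as JSON in quotes. apply_moves: Moves the arm, as the interface text tells. Its arguments: {"type":"object","properties":{"steps":{"type":"array"},"squeeze":{"type":"number"}},"required":["steps"]}

```bash
ls; mkdir -p pics; python3 - <<'E'
from station import env
import cv2
o=env.get_obs(); print({k:(v if not hasattr(v,'round') else v.round(3)) for k,v in o.items()} if 1 else 0)
for n in("side","top"):
    im=env.get_image(n); cv2.imwrite(f"pics/{n}0.png",cv2.resize(im[:,:,::-1],(800,600),interpolation=cv2.INTER_CUBIC)); cv2.imwrite(f"{n}_raw.png",im[:,:,::-1]); print(env.camera_params(n))
E
```

```text
pics
{'clock': 0.0, 'qpos': array([-1.23 ,  0.478,  0.022,  1.556, -0.012,  1.109, -0.083]), 'joint_vel': array([-0.002, -0.001,  0.   ,  0.002,  0.001,  0.001, -0.001]), 'joint_torque': array([ 1.0000e-03, -5.9644e+01,  1.6080e+00, -2.8120e+01,  1.2000e-02,
        9.0000e-03, -0.0000e+00]), 'eef_pos': array([0.293, 0.608, 0.252]), 'tool_rot': array([ 0.223,  0.975, -0.001, -0.   ]), 'wrist_force': array([ 0.561, -0.282, -0.091]), 'moment': array([0.023, 0.017, 0.002]), 'finger_force': 0.0, 'gripper_width': 0.08528180619106435}
{'camera_matrix': array([[386.49699728,   0.        , 252.86279455],
       [  0.        , 386.49699728, 189.13922313],
       [  0.        ,   0.        ,   1.        ]]), 'k1': 0.0419549336863496, 'eye': array([0.42977759, 0.71732208, 0.81228677]), 'rotation': array([-0.07545844,  0.92424115, -0.37291263,  0.03194506])}
{'camera_matrix': array([[476.87557637,   0.        , 249.69412258],
       [  0.        , 476.87557637, 191.11747448],
       [  0.        ,   0.        ,   1.        ]]), 'k1': -0.15088256669541206, 'eye': array([0.40038499, 0.11949554, 1.26874298]), 'rotation': array([-0.70014483,  0.71125306, -0.03858465,  0.04926993])}
```

View pics/side0.png

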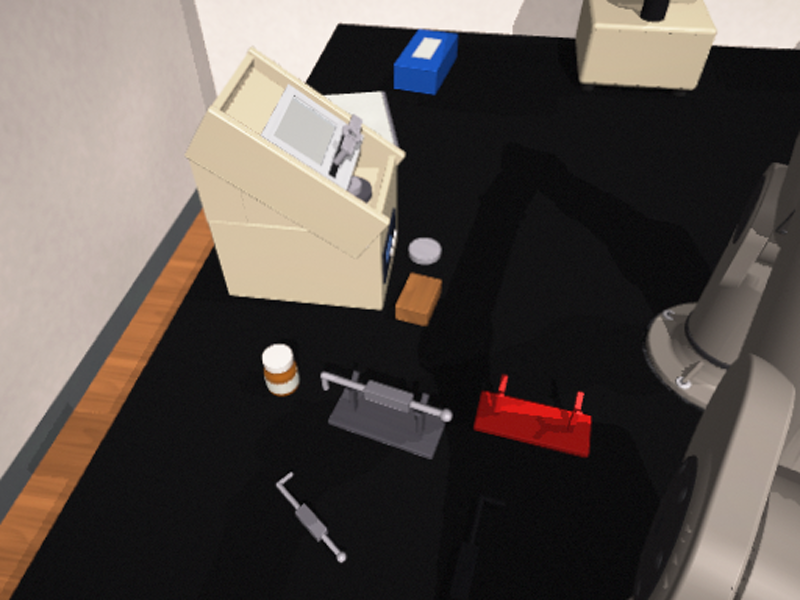

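View pics/top0.png

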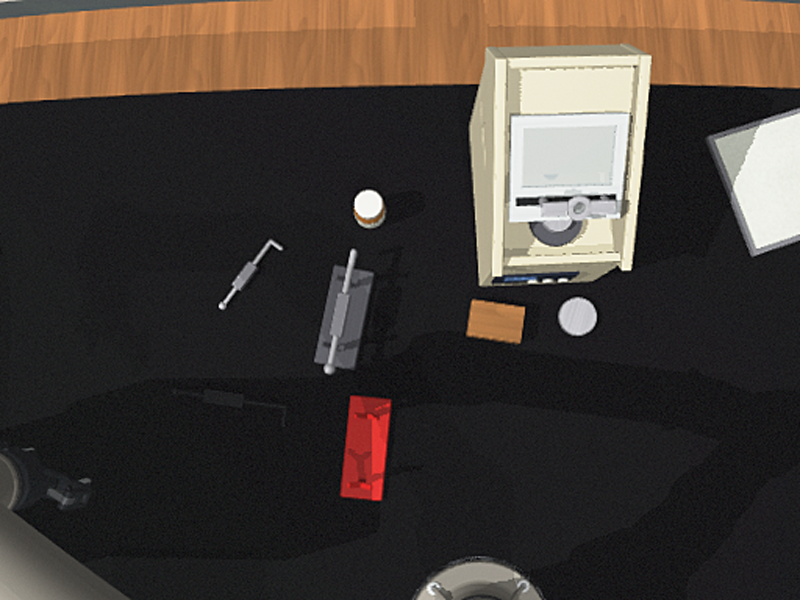

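The side view (800x600 scale) shows the pole in its dark rest, hook at (325,380) and ball at (447,415), with the cabinet at upper left. In the top view the pole runs from its hook at (352,252) to its ball at (330,370), and the ring is near (578,208). Next I'll zoom in on the details.

```bash
cat > h.py <<'E'
import numpy as np, cv2
from scipy.spatial.transform import Rotation as R
from station import env
P={n:env.camera_params(n) for n in("side","top")}
def ray(n,uv):
    p=P[n];K=p["camera_matrix"];d=np.array([(uv[0]-K[0,2])/K[0,0],(uv[1]-K[1,2])/K[1,1]])
    s=d.copy()
    for _ in range(30): s=d/(1+p["k1"]*(s@s))
    v=R.from_quat(p["rotation"]).apply([s[0],s[1],1.]); return p["eye"],v/np.linalg.norm(v)
def plane(n,uv,z):
    e,v=ray(n,uv); return e+v*(z-e[2])/v[2]
def tri(a,b):
    e1,v1=ray("side",a);e2,v2=ray("top",b)
    t=np.linalg.lstsq(np.c_[v1,-v2],e2-e1,rcond=None)[0]
    p,q=e1+t[0]*v1,e2+t[1]*v2; return (p+q)/2,np.linalg.norm(p-q)
def proj(n,X):
    p=P[n];c=R.from_quat(p["rotation"]).inv().apply(np.asarray(X)-p["eye"]);s=c[:2]/c[2]
    K=p["camera_matrix"];s=s*(1+p["k1"]*(s@s));return np.array([K[0,0]*s[0]+K[0,2],K[1,1]*s[1]+K[1,2]])
def crop(n,x0,y0,w,h,s,img=None):
    im=cv2.imread(f"{n}_raw.png") if img is None else img
    return cv2.resize(im[y0:y0+h,x0:x0+w],None,fx=s,fy=s,interpolation=cv2.INTER_CUBIC)
E
python3 - <<'E'
from h import *
a=crop("top",300,20,130,200,3);b=crop("side",110,20,160,200,2.5)[:600]
b=crop("side",110,20,136,200,3)
cv2.imwrite("pics/cab.png",np.hstack([a,b]))
a=crop("top",195,150,60,100,6);b=crop("side",195,225,100,75,4.4)
b=cv2.copyMakeBorder(b,0,600-b.shape[0],0,0,0)
cv2.imwrite("pics/pole.png",np.hstack([a,b]))
E
```

```text
(no output)
```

View pics/cab.png

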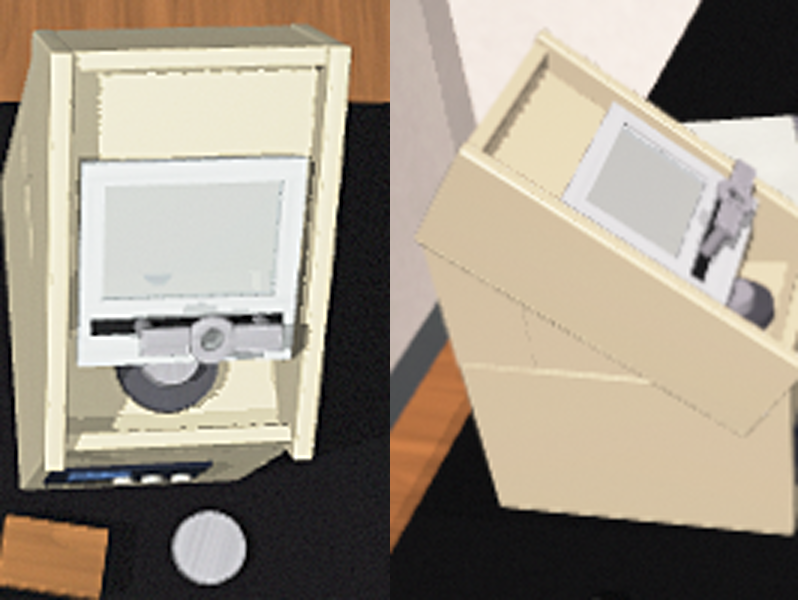

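View pics/pole.png

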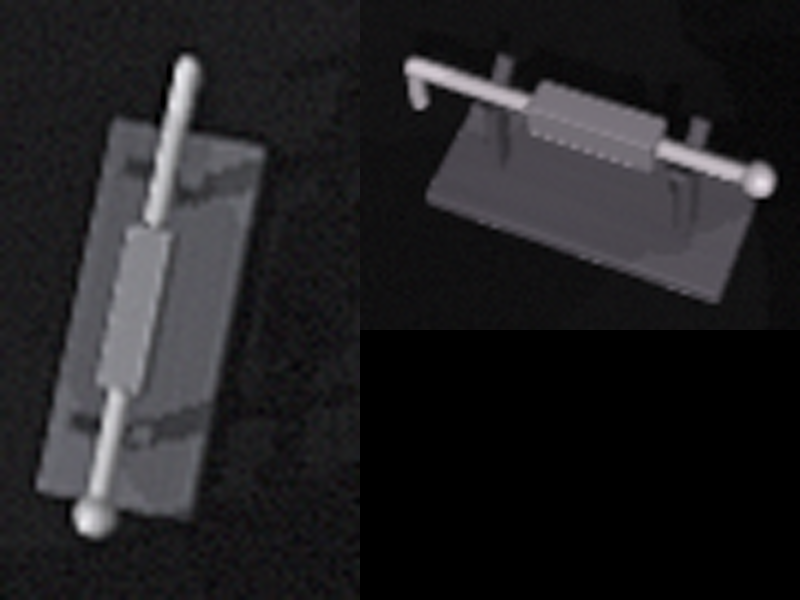

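```bash
python3 - <<'E'
from h import *
np.set_printoptions(precision=4,suppress=True)
def c(x,y,s,x0,y0): return ((x+.5)/s-.5+x0,(y+.5)/s-.5+y0)
T=lambda x,y:c(x,y,6,195,150); S=lambda x,y:c(x-360,y,4.4,195,225)
TC=lambda x,y:c(x,y,3,300,20); SC=lambda x,y:c(x-390,y,3,110,20)
for nm,a,b in [("ball",S(760,180),T(95,515)),("bend",S(413,68),T(187,72)),
 ("ring",SC(734,212),TC(212,340)),("hUL",SC(566,200),TC(80,162)),("hUR",SC(613,103),TC(310,157)),("hLL",SC(727,302),TC(78,367))]:
    print(nm,*tri(a,b))
for x,y in((120,120),(265,148),(190,520),(38,488)): print("rest foot",plane("top",T(x,y),.006))
for x,y in((430,198),(720,302)): print("rest side",plane("side",S(x,y),.0))
for x,y in((503,507),(795,533)): print("cab",plane("side",SC(x,y),0))
print("jar",plane("top",(368/1.5625,203/1.5625),.075)); print("disc",plane("top",TC(209,547),.015))
for x,y in((3,515),(108,525),(100,600)):print("case",plane("top",TC(x,y),.035))
# cast grip top edges
m=cv2.imread("top_raw.png")
for x,y in((125,226),(173,230),(145,395),(98,388)): print("grip",plane("top",T(x,y),.087))
print(R.from_quat(env.get_obs()["tool_rot"]).as_matrix())
E
```

```text
ball [0.4387 0.2365 0.0741] 0.0018607568216585971
bend [0.6276 0.1965 0.0734] 0.0014575973567367323
ring [ 0.6456 -0.1277  0.2751] 0.001232903060562274
hUL [ 0.7546 -0.029   0.3355] 0.006511374251200091
hUR [ 0.7629 -0.1916  0.3308] 0.0010814696104853344
hLL [ 0.6324 -0.0337  0.2511] 0.001309226303653306
rest foot [0.6183 0.231  0.006 ]
rest foot [0.6044 0.1661 0.006 ]
rest foot [0.4391 0.2012 0.006 ]
rest foot [0.4541 0.2684 0.006 ]
rest side [0.617  0.2292 0.    ]
rest side [0.4516 0.266  0.    ]
cab [ 0.8641 -0.0075  0.    ]
cab [ 0.5777 -0.0192 -0.    ]
jar [0.7089 0.1706 0.075 ]
disc [ 0.5228 -0.1802  0.015 ]
case [0.5519 0.0041 0.035 ]
case [ 0.5416 -0.0873  0.035 ]
case [ 0.4765 -0.078   0.035 ]
grip [0.5594 0.222  0.087 ]
grip [0.5574 0.202  0.087 ]
grip [0.4886 0.2142 0.087 ]
grip [0.4918 0.2337 0.087 ]
[[-0.901   0.4339 -0.0006]
 [ 0.4339  0.901  -0.0015]
 [-0.0001 -0.0016 -1.    ]]
```

```bash
python3 - <<'E'
from h import *
a=crop("top",325,100,75,75,8)[:,:400]
a=crop("top",335,105,65,85,6);b=crop("side",205,65,57,72,7)
b=cv2.copyMakeBorder(b,0,510-b.shape[0],0,0,0,value=0)
cv2.imwrite("pics/ring.png",np.hstack([a,b]));print(a.shape,b.shape)
E
```

```text
(510, 390, 3) (510, 399, 3)
```

View pics/ring.png

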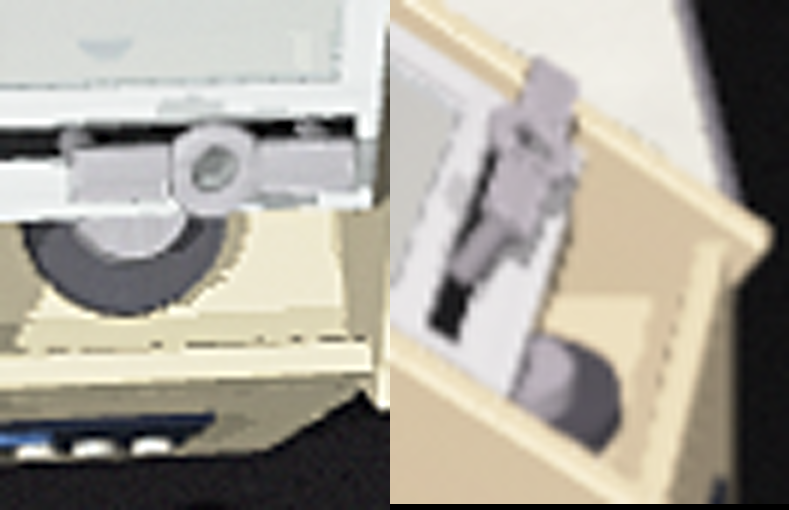

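The zoom shows that I misplaced the hole in the side view. It is the dark spot at crop (528,138), and in the top view the hole is at crop (212,170). I'll triangulate it again.

```bash
python3 - <<'E'
from h import *
np.set_printoptions(precision=4,suppress=True)
def c(x,y,s,x0,y0): return ((x+.5)/s-.5+x0,(y+.5)/s-.5+y0)
T=lambda x,y:c(x,y,6,335,105); S=lambda x,y:c(x-390,y,7,205,65)
f=lambda x,y:(x/1.5625,y/1.5625)
pts={k:tri(a,b) for k,a,b in [("ring",S(528,138),T(212,168)),("earR",S(553,88),T(355,160)),("earL",S(515,190),T(68,172)),("rimFR",S(770,240),T(388,405))]}
o=np.array([.582,-.119,0]);ps=.042
M=np.array([[np.cos(ps),np.sin(ps),0],[-np.sin(ps),np.cos(ps),0],[0,0,1]])
t=np.radians(35);Sl=np.array([[np.cos(t),0,np.sin(t)],[0,1,0],[-np.sin(t),0,np.cos(t)]])
for k,(p,r) in pts.items():
    q=M@(p-o); print(k,p,r,"cab",q,"slope",Sl@(q-[0,0,.208]))
E
```

```text
ring [ 0.6423 -0.1215  0.2961] 0.0005887949765473698 cab [ 0.0601 -0.0051  0.2961] slope [ 0.0998 -0.0051  0.0377]
earR [ 0.6465 -0.1766  0.2844] 0.0017149956804874984 cab [ 0.0621 -0.0603  0.2844] slope [ 0.0947 -0.0603  0.027 ]
earL [ 0.6363 -0.068   0.309 ] 0.0031230002846038643 cab [0.0563 0.0487 0.309 ] slope [0.1041 0.0487 0.0504]
rimFR [ 0.5693 -0.2068  0.2076] 0.0036591980025588275 cab [-0.0164 -0.0872  0.2076] slope [-0.0137 -0.0872  0.0091]
```

Emit:
apply_moves --steps '[0.06, -0.378, -0.251, 0.092, 0, 0, -0.239, 0.06, -0.378, -0.251, 0.092, 0, 0, -0.239, 0.06, -0.378, -0.251, 0.092, 0, 0, -0.239, 0.06, -0.378, -0.251, 0.092, 0, 0, -0.239, 0.06, -0.378, -0.251, 0.092, 0, 0, -0.239, 0.06, -0.378, -0.251, 0.092, 0, 0, -0.239, 0.06, -0.378, -0.251, 0.092, 0, 0, -0.239, 0.06, -0.378, -0.251, 0.092, 0, 0, -0.239, 0.06, -0.378, -0.251, 0.092, 0, 0, -0.239, 0.06, -0.378, -0.251, 0.092, 0, 0, -0.239, 0.06, -0.378, -0.251, 0.092, 0, 0, -0.239, 0.06, -0.378, -0.251, 0.092, 0, 0, -0.239]' --squeeze 60

```text
clock: 1.3
eef_pos: [0.5238, 0.2195, 0.1612]
tool_rot: [0.104, 0.995, 0.0, -0.0]
wrist_force: [-1.0, 1.7, -0.5]
gripper_width: 0.0601
finger_force: 0.0
```

Emit:
apply_moves --steps '[0.05, 0, -0.0015, 0.04, 0, 0, 0, 0.05, 0, -0.0015, 0.07, 0, 0, 0, 0.05, 0, -0.0015, 0.083, 0, 0, 0, 0.05, 0, -0.0015, 0.083, 0, 0, 0, 0.0, 0, -0.0015, 0.083, 0, 0, 0, 0.0, 0, -0.0015, 0.083, 0, 0, 0, 0.0, 0, -0.0015, 0.083, 0, 0, 0, 0.0, 0, -0.0015, 0.083, 0, 0, 0, 0.0, 0, -0.0015, 0.083, 0, 0, 0, 0.0, 0, -0.0015, 0.083, 0, 0, 0, 0.0, 0, -0.0015, 0.083, 0, 0, 0]' --squeeze 60

```text
clock: 2.4
eef_pos: [0.5254, 0.2186, 0.0801]
tool_rot: [0.104, 0.995, 0.002, 0.001]
wrist_force: [-0.5, 4.9, 7.4]
gripper_width: 0.0192
finger_force: 63.0
```

Emit:
apply_moves --steps '[0.0, 0, 0, -0.02, 0, 0, 0, 0.0, 0, 0, -0.05, 0, 0, 0, 0.0, 0, 0, -0.1, 0, 0, 0, 0.0, 0, 0, -0.15, 0, 0, 0, 0.0, 0, 0, -0.2, 0, 0, 0, 0.0, 0, 0, -0.25, 0, 0, 0, 0.0, 0, 0, -0.27, 0, 0, 0, 0.0, 0, 0, -0.27, 0, 0, 0]'

```text
clock: 3.2
eef_pos: [0.5255, 0.2163, 0.352]
tool_rot: [0.105, 0.994, 0.002, 0.003]
wrist_force: [-0.2, -0.8, -2.5]
gripper_width: 0.0192
finger_force: 61.9
```

```bash
python3 - <<'E'
from h import *
ims={n:env.get_image(n)[:,:,::-1].copy() for n in P}
for n in P: cv2.imwrite(f"{n}_lift.png",ims[n])
o=env.get_obs();print(o["eef_pos"],o["tool_rot"],o["wrist_force"])
m=R.from_quat(o["tool_rot"]).as_matrix();g=o["eef_pos"]+m[:,2]*.003
for nm,X in(("hook",g-m[:,0]*.105),("ball",g+m[:,0]*.097)):print(nm,X,proj("side",X),proj("top",X))
us=proj("side",g-m[:,0]*.105);ut=proj("top",g-m[:,0]*.105)
f=lambda n,u:crop(n,int(u[0])-32,int(u[1])-38,66,75,6,ims[n])
print(us.astype(int)-[32,38],ut.astype(int)-[32,38])
cv2.imwrite("pics/lift.png",np.hstack([f("side",us),f("top",ut)]))
E
```

```text
[0.52354287 0.21572211 0.34719551] [ 1.04998446e-01  9.94471967e-01 -6.15597967e-04 -6.74613714e-04] [ 0.06636476  0.40915459 -2.83595347]
hook [0.62622318 0.19379099 0.34406821] [195.18594842 151.58886128] [218.1580263  136.70481635]
ball [0.42867733 0.23597603 0.34431313] [299.87872075 179.25846311] [197.11441732 236.6658833 ]
[163 113] [186  98]
```

View pics/lift.png

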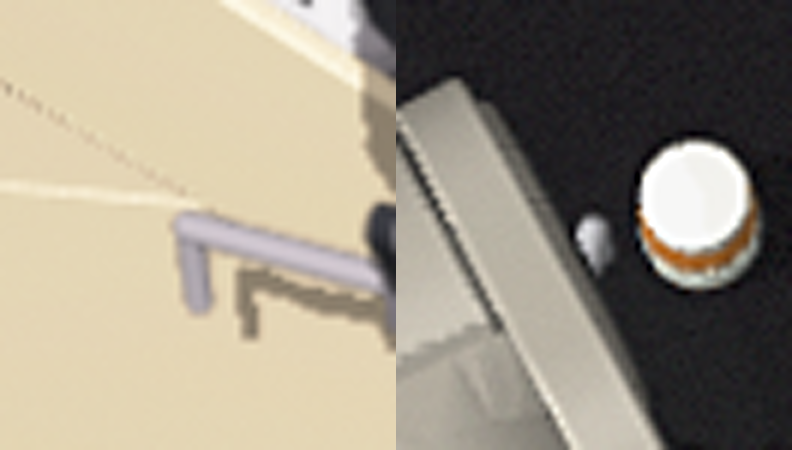

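```bash
python3 - <<'E'
from h import *
np.set_printoptions(precision=4,suppress=True)
o=env.get_obs();print(o["qpos"],o["eef_pos"])
def c(x,y,x0,y0): return ((x+.5)/6-.5+x0,(y+.5)/6-.5+y0)
p,r=tri(c(190,222,163,113),c(201,230,186,98));print(p,r)
m=R.from_quat(o["tool_rot"]).as_matrix()
print("bend in tool",m.T@(p-o["eef_pos"]))
E
```

```text
[-0.5842  0.2209  0.0999  1.7059 -0.023   1.2177  0.8817] [0.5235 0.2157 0.3472]
[0.6277 0.1918 0.3469] 0.0011056427695632113
bend in tool [-0.1068 -0.0016  0.0002]
```

```bash
cat >> h.py <<'E'
np.set_printoptions(precision=4,suppress=True)
RING=np.array([.642,-.1215,.296]);PSI=.042
def ax(tau,psi=PSI):
    c,s=np.cos(tau),np.sin(tau);x=np.array([c*np.cos(psi),c*np.sin(psi),s]);y=np.array([-np.sin(psi),np.cos(psi),0]);return x,y,np.cross(x,y)
XS,YS,NS=ax(np.radians(35))
def goal(tip,tau,psi=PSI):   # tip position -> TCP pos, rot
    x,y,z=ax(tau,psi);o=tip-.105*x+.035*z
    return o+.003*z,np.c_[-x,y,-z]
def rel(p,M):
    o=env.get_obs();m=R.from_quat(o["tool_rot"]).as_matrix()
    return m.T@(p-o["eef_pos"]),R.from_matrix(m.T@M).as_rotvec()
def tipnow():
    o=env.get_obs();m=R.from_quat(o["tool_rot"]).as_matrix()
    t=o["eef_pos"]+m@np.array([-.105,0,.038]);d=t-RING
    return t,np.array([d@XS,d@YS,d@NS])
E
python3 - <<'E'
from h import *
t=np.radians(25)
for h in(.06,.0):
    p,M=goal(RING+h*NS-.0*XS,t);print(p,*rel(p,M))
E
```

```text
[ 0.4965 -0.1276  0.3352] [-0.0453 -0.3414  0.0124] [-0.0562 -0.4354 -0.2481]
[ 0.5309 -0.1262  0.2861] [-0.0786 -0.3327  0.0615] [-0.0562 -0.4354 -0.2481]
```

Emit:
apply_moves --steps '[0.0, -0.02, -0.05, -0.01, -0.01, -0.1, -0.04, 0.0, -0.03, -0.1, -0.02, -0.02, -0.2, -0.1, 0.0, -0.045, -0.15, -0.02, -0.04, -0.33, -0.18, 0.0, -0.045, -0.19, -0.02, -0.056, -0.435, -0.248, 0.0, -0.045, -0.23, -0.02, -0.056, -0.435, -0.248, 0.0, -0.045, -0.27, -0.01, -0.056, -0.435, -0.248, 0.0, -0.045, -0.31, 0.0, -0.056, -0.435, -0.248, 0.0, -0.045, -0.33, 0.01, -0.056, -0.435, -0.248, 0.0, -0.045, -0.341, 0.012, -0.056, -0.435, -0.248, 0.0, -0.045, -0.341, 0.012, -0.056, -0.435, -0.248, 0.0, -0.045, -0.341, 0.012, -0.056, -0.435, -0.248, 0.0, -0.045, -0.341, 0.012, -0.056, -0.435, -0.248]'

```text
clock: 4.5
eef_pos: [0.4971, -0.1252, 0.3356]
tool_rot: [-0.021, 0.976, 0.005, 0.216]
wrist_force: [0.6, -0.3, -2.9]
gripper_width: 0.0191
finger_force: 61.8
```

```bash
python3 - <<'E'
from h import *
o=env.get_obs();print(o["clock"],o["eef_pos"],o["qpos"],o["wrist_force"],tipnow())
p,M=goal(RING+.02*NS,np.radians(25));print(rel(p,M))
E
```

```text
4.5 [ 0.4971 -0.1252  0.3356] [-0.3245 -0.1086  0.4756  2.1334 -0.0581  0.6782  1.8114] [ 0.6233 -0.3015 -2.8708] (array([ 0.6082, -0.1203,  0.3455]), array([0.0007, 0.0026, 0.0599]))
(array([-0.0062, -0.0025,  0.0394]), array([ 0.0015, -0.0004,  0.0016]))
```

Emit:
apply_moves --steps '[0.0, -0.003, -0.0025, 0.02, 0.0015, 0, 0.0015, 0.0, -0.006, -0.0025, 0.035, 0.0015, 0, 0.0015, 0.0, -0.006, -0.0025, 0.039, 0.0015, 0, 0.0015, 0.0, -0.006, -0.0025, 0.039, 0.0015, 0, 0.0015, 0.0, -0.006, -0.0025, 0.039, 0.0015, 0, 0.0015]'

```text
clock: 5.0
eef_pos: [0.5192, -0.1276, 0.3039]
tool_rot: [-0.02, 0.976, 0.005, 0.217]
wrist_force: [-0.7, -0.3, -2.2]
gripper_width: 0.0189
finger_force: 61.7
```

```bash
python3 - <<'E'
from h import *
ims={n:env.get_image(n)[:,:,::-1].copy() for n in P}
o=env.get_obs();t,s=tipnow();print(o["eef_pos"],t,s)
for n in P: print(n,"tip",proj(n,t),"ring",proj(n,RING))
f=lambda n,x,y:crop(n,x,y,50,75,8,ims[n])
cv2.imwrite("pics/hov.png",np.hstack([f("side",195,50),f("top",345,95)]))
E
```

```text
[ 0.5193 -0.1279  0.3042] [ 0.6304 -0.1234  0.3144] [ 0.001  -0.0014  0.0218]
side tip [228.8352  77.7126] ring [224.5064  84.3781]
top tip [373.1123 135.861 ] ring [369.8721 132.5846]
```

View pics/hov.png

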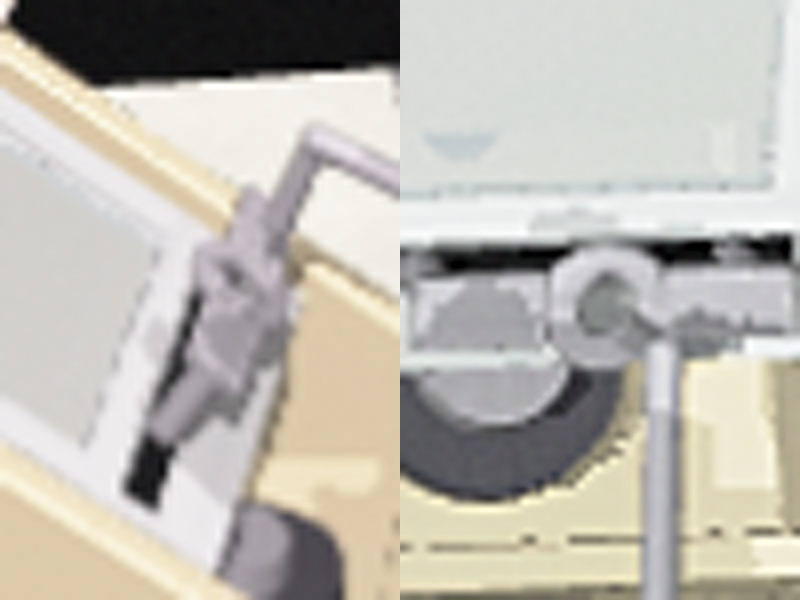

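```bash
cat >> h.py <<'E'
def tgt(x,y,z,tau=25):
    p,M=goal(RING+x*XS+y*YS+z*NS,np.radians(tau));print((x,y,z),*rel(p,M))
E
python3 - <<'E'
from h import *
for z in(.003,-.004,-.017): tgt(.0005-.176*z,-.001,z)
E
```

```text
(-2.799999999999992e-05, -0.001, 0.003) [-0.0023  0.0002  0.0184] [-0.0003  0.0022 -0.0015]
(0.001204, -0.001, -0.004) [-0.0047  0.0002  0.0251] [-0.0003  0.0022 -0.0015]
(0.003492, -0.001, -0.017) [-0.0092  0.0002  0.0375] [-0.0003  0.0022 -0.0015]
```

```bash
python3 - <<'E'
from h import *
for z in(.003,-.004,-.017): tgt(.0005+.176*z,-.001,z)
E
```

```text
(0.0010279999999999998, -0.001, 0.003) [-0.0033  0.0002  0.0183] [-0.0003  0.0022 -0.0015]
(-0.00020399999999999997, -0.001, -0.004) [-0.0033  0.0002  0.0254] [-0.0003  0.0022 -0.0015]
(-0.002492, -0.001, -0.017) [-0.0033  0.0002  0.0386] [-0.0003  0.0022 -0.0015]
```

Emit:
apply_moves --steps '[0.0, -0.0033, 0, 0.01, 0, 0.002, -0.001, 0.0, -0.0033, 0, 0.018, 0, 0.002, -0.001, 0.0, -0.0033, 0, 0.018, 0, 0.002, -0.001, 0.0, -0.0033, 0, 0.02, 0, 0.002, -0.001, 0.0, -0.0033, 0, 0.022, 0, 0.002, -0.001, 0.0, -0.0033, 0, 0.0235, 0, 0.002, -0.001, 0.0, -0.0033, 0, 0.025, 0, 0.002, -0.001, 0.0, -0.0033, 0, 0.025, 0, 0.002, -0.001, 0.0, -0.0033, 0, 0.025, 0, 0.002, -0.001]'

```text
clock: 6.0
eef_pos: [0.5328, -0.1274, 0.2823]
tool_rot: [-0.02, 0.976, 0.004, 0.216]
wrist_force: [-0.4, 0.2, -2.9]
gripper_width: 0.0191
finger_force: 61.7
```

```bash
python3 - <<'E'
from h import *
print(env.get_obs()["wrist_force"],env.get_obs()["moment"],tipnow())
E
```

```text
[-0.4101  0.17   -2.8923] [0.0004 0.675  0.0016] (array([ 0.6439, -0.1228,  0.2921]), array([-0.0007, -0.0013, -0.0042]))
```

Emit:
apply_moves --steps '[0.0, 0, 0, 0.0015, 0, 0, 0, 0.0, 0, 0, 0.003, 0, 0, 0, 0.0, 0, 0, 0.0045, 0, 0, 0, 0.0, 0, 0, 0.0045, 0, 0, 0, 0.0, 0, 0, 0.0045, 0, 0, 0]'

```text
clock: 6.5
eef_pos: [0.5347, -0.1273, 0.2781]
tool_rot: [-0.02, 0.976, 0.004, 0.216]
wrist_force: [-0.2, 0.7, -2.4]
gripper_width: 0.019
finger_force: 61.7
```

Emit:
apply_moves --steps '[0.0, 0, 0, 0.002, 0, 0, 0, 0.0, 0, 0, 0.004, 0, 0, 0, 0.0, 0, 0, 0.006, 0, 0, 0, 0.0, 0, 0, 0.008, 0, 0, 0, 0.0, 0, 0, 0.008, 0, 0, 0, 0.0, 0, 0, 0.008, 0, 0, 0]'

```text
clock: 7.1
eef_pos: [0.5381, -0.1271, 0.2708]
tool_rot: [-0.02, 0.976, 0.004, 0.216]
wrist_force: [0.4, 0.5, -3.0]
gripper_width: 0.0189
finger_force: 61.7
```

```bash
python3 - <<'E'
from h import *
print(env.get_obs()["wrist_force"],tipnow()); m=R.from_quat(env.get_obs()["tool_rot"]).as_matrix()
print("downslope in tool",-m.T@XS, "y",m.T@YS)
ims={n:env.get_image(n)[:,:,::-1].copy() for n in P}
f=lambda n,x,y:crop(n,x,y,50,75,8,ims[n])
cv2.imwrite("pics/ins.png",np.hstack([f("side",195,50),f("top",345,95)]))
E
```

```text
[ 0.4484  0.483  -3.0019] (array([ 0.6492, -0.1225,  0.2806]), array([-0.003 , -0.0013, -0.0167]))
downslope in tool [ 0.9846 -0.0004  0.1747] y [ 0.0005  1.     -0.0006]
```

View pics/ins.png

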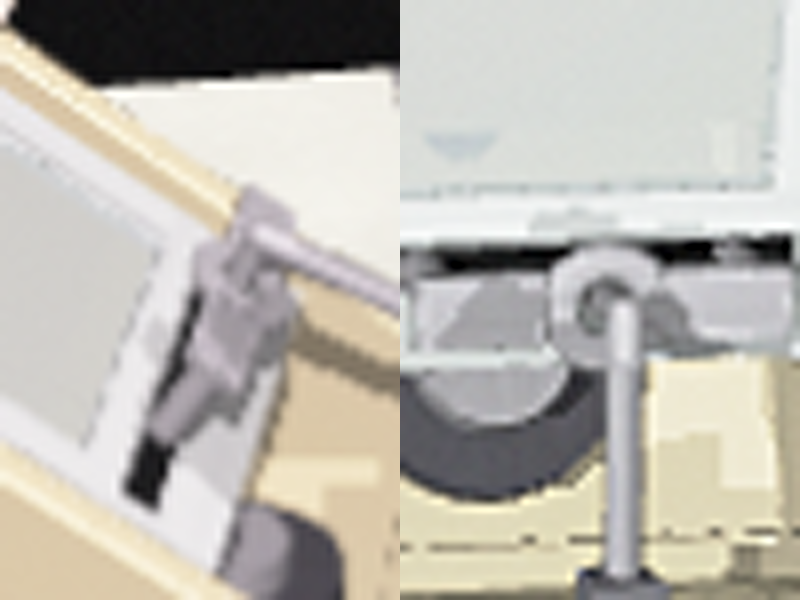

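The hook is in the ring: the finger goes into the hole at crop (240,255) in the side view and (622,303) in the top view, with no contact force. Now I'll pull gently down the slope.

Emit:
apply_moves --steps '[0.0, 0.002, 0, 0.0004, 0, 0, 0, 0.0, 0.004, 0, 0.0007, 0, 0, 0, 0.0, 0.007, 0, 0.0012, 0, 0, 0, 0.0, 0.01, 0, 0.0018, 0, 0, 0, 0.0, 0.013, 0, 0.0023, 0, 0, 0, 0.0, 0.016, 0, 0.0028, 0, 0, 0, 0.0, 0.019, 0, 0.0034, 0, 0, 0, 0.0, 0.022, 0, 0.0039, 0, 0, 0, 0.0, 0.025, 0, 0.0044, 0, 0, 0, 0.0, 0.028, 0, 0.005, 0, 0, 0, 0.0, 0.031, 0, 0.0055, 0, 0, 0]'

```text
clock: 8.3
eef_pos: [0.5143, -0.128, 0.2543]
tool_rot: [-0.021, 0.976, 0.004, 0.218]
wrist_force: [6.7, 1.5, -2.4]
gripper_width: 0.019
finger_force: 61.4
```

```bash
python3 - <<'E'
from h import *
print(env.get_obs()["wrist_force"],tipnow(),env.get_obs()["qpos"])
E
```

```text
[ 6.7064  1.5097 -2.3551] (array([ 0.6254, -0.1233,  0.2647]), array([-0.0316, -0.0011, -0.0161])) [-0.3154  0.0473  0.5197  2.2142 -0.2758  0.4718  2.0317]
```

Emit:
apply_moves --steps '[0.0, 0.003, 0, 0.0005, 0, 0, 0, 0.0, 0.006, 0, 0.0011, 0, 0, 0, 0.0, 0.009, 0, 0.0016, 0, 0, 0, 0.0, 0.012, 0, 0.0021, 0, 0, 0, 0.0, 0.015, 0, 0.0027, 0, 0, 0, 0.0, 0.018, 0, 0.0032, 0, 0, 0, 0.0, 0.021, 0, 0.0037, 0, 0, 0, 0.0, 0.024, 0, 0.0043, 0, 0, 0, 0.0, 0.026, 0, 0.0046, 0, 0, 0]'

```text
clock: 9.2
eef_pos: [0.4926, -0.1288, 0.2391]
tool_rot: [-0.021, 0.976, 0.004, 0.218]
wrist_force: [5.7, 1.2, -1.5]
gripper_width: 0.019
finger_force: 61.4
```

```bash
python3 - <<'E'
from h import *
print(env.get_obs()["wrist_force"],tipnow(),env.get_obs()["qpos"]); m=R.from_quat(env.get_obs()["tool_rot"]).as_matrix()
print("downslope in tool",-m.T@XS)
E
```

```text
[ 5.6707  1.1883 -1.4567] (array([ 0.6037, -0.1241,  0.2494]), array([-0.0582, -0.001 , -0.0161])) [-0.3076  0.0311  0.5196  2.2705 -0.2908  0.4317  2.061 ]
downslope in tool [0.9854 0.001  0.1702]
```

Emit:
apply_moves --steps '[0.0, 0.0015, 0, 0.0003, 0, 0, 0, 0.0, 0.003, 0, 0.0005, 0, 0, 0, 0.0, 0.0045, 0, 0.0008, 0, 0, 0, 0.0, 0.006, 0, 0.001, 0, 0, 0, 0.0, 0.0065, 0, 0.0011, 0, 0, 0]'

```text
clock: 9.7
eef_pos: [0.4871, -0.129, 0.2353]
tool_rot: [-0.021, 0.976, 0.004, 0.218]
wrist_force: [6.3, 0.9, -2.3]
gripper_width: 0.019
finger_force: 61.4
```

Emit:
apply_moves --steps '[0.0, 0.001, 0, 0.0002, 0, 0, 0, 0.0, 0.002, 0, 0.0004, 0, 0, 0, 0.0, 0.003, 0, 0.0005, 0, 0, 0, 0.0, 0.004, 0, 0.0007, 0, 0, 0, 0.0, 0.004, 0, 0.0007, 0, 0, 0]'

```text
clock: 10.2
eef_pos: [0.4837, -0.1291, 0.2329]
tool_rot: [-0.021, 0.976, 0.004, 0.218]
wrist_force: [5.3, 1.8, -2.4]
gripper_width: 0.0191
finger_force: 61.4
```

Emit:
apply_moves --steps '[0.0, 0.001, 0, 0.0002, 0, 0, 0, 0.0, 0.002, 0, 0.0004, 0, 0, 0, 0.0, 0.003, 0, 0.0005, 0, 0, 0, 0.0, 0.003, 0, 0.0005, 0, 0, 0]'

```text
clock: 10.6
eef_pos: [0.4811, -0.1292, 0.2312]
tool_rot: [-0.021, 0.976, 0.004, 0.218]
wrist_force: [5.6, 1.8, -2.2]
gripper_width: 0.0191
finger_force: 61.4
```

Emit:
apply_moves --steps '[0.0, 0.001, 0, 0.0002, 0, 0, 0, 0.0, 0.002, 0, 0.0004, 0, 0, 0, 0.0, 0.003, 0, 0.0005, 0, 0, 0, 0.0, 0.003, 0, 0.0005, 0, 0, 0]'

```text
clock: 11.0
eef_pos: [0.4787, -0.1293, 0.2295]
tool_rot: [-0.021, 0.976, 0.004, 0.218]
wrist_force: [6.0, 2.3, -2.3]
gripper_width: 0.019
finger_force: 61.4
```

```bash
python3 - <<'E'
from h import *
print(env.get_obs()["wrist_force"],tipnow(),env.get_obs()["qpos"])
E
```

```text
[ 6.0273  2.3382 -2.3123] (array([ 0.5898, -0.1245,  0.2398]), array([-0.075 , -0.0008, -0.0161])) [-0.3021  0.0221  0.5201  2.3057 -0.3043  0.4065  2.0844]
```

Emit:
apply_moves --steps '[0.0, 0.001, 0, 0.0002, 0, 0, 0, 0.0, 0.002, 0, 0.0004, 0, 0, 0, 0.0, 0.003, 0, 0.0005, 0, 0, 0, 0.0, 0.003, 0, 0.0005, 0, 0, 0]'

```text
clock: 11.4
eef_pos: [0.4785, -0.1294, 0.2293]
tool_rot: [-0.021, 0.975, 0.004, 0.22]
wrist_force: [11.6, 2.5, -3.1]
gripper_width: 0.0194
finger_force: 60.9
```

Emit:
apply_moves --steps '[0.0, 0.0008, 0, 0.0001, 0, 0, 0, 0.0, 0.0015, 0, 0.0003, 0, 0, 0, 0.0, 0.0015, 0, 0.0003, 0, 0, 0, 0.0, 0.0015, 0, 0.0003, 0, 0, 0]'

```text
clock: 11.8
eef_pos: [0.4784, -0.1295, 0.2292]
tool_rot: [-0.021, 0.975, 0.003, 0.221]
wrist_force: [15.2, 2.3, -2.6]
gripper_width: 0.0192
finger_force: 60.8
```

```bash
python3 - <<'E'
from h import *
print(env.get_obs()["wrist_force"],tipnow()); m=R.from_quat(env.get_obs()["tool_rot"]).as_matrix()
print("n in tool",m.T@NS,"down",-m.T@XS)
im=env.get_image("top")[:,:,::-1].copy()
cv2.imwrite("top_shut.png",im); cv2.imwrite("pics/shut.png",crop("top",300,60,130,140,4,im))
E
```

```text
[15.2485  2.3262 -2.5835] (array([ 0.5894, -0.1246,  0.2402]), array([-0.0752, -0.0009, -0.0155]))
n in tool [ 0.164  -0.0018 -0.9865] down [0.9865 0.0029 0.164 ]
```

View pics/shut.png

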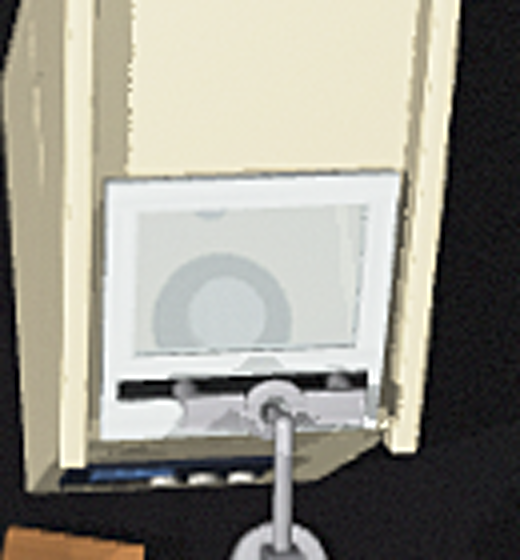

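The hatch is shut: its lower edge is at the front rim, the ring is at crop (272,400), and the force is rising against the stop. Next I'll unload the hook and withdraw it.

Emit:
apply_moves --steps '[0.0, -0.002, 0, -0.0003, 0, 0, 0, 0.0, -0.004, 0, -0.0007, 0, 0, 0, 0.0, -0.006, 0, -0.001, 0, 0, 0, 0.0, -0.007, 0, -0.0012, 0, 0, 0, 0.0, -0.007, 0, -0.0012, 0, 0, 0]'

```text
clock: 12.35
eef_pos: [0.479, -0.1295, 0.2297]
tool_rot: [-0.02, 0.976, 0.004, 0.216]
wrist_force: [1.0, 2.6, -2.0]
gripper_width: 0.0192
finger_force: 61.8
```

```bash
python3 - <<'E'
from h import *
print(env.get_obs()["wrist_force"],tipnow()); m=R.from_quat(env.get_obs()["tool_rot"]).as_matrix()
print("n in tool",m.T@NS)
E
```

```text
[ 0.9539  2.6399 -1.9855] (array([ 0.5902, -0.1249,  0.2396]), array([-0.0749, -0.0012, -0.0164]))
n in tool [ 0.1743 -0.0005 -0.9847]
```

Emit:
apply_moves --steps '[0.0, -0.002, 0.0005, 0, 0, 0, 0, 0.0, -0.002, 0.0005, -0.003, 0, 0, 0, 0.0, -0.002, 0.0005, -0.007, 0, 0, 0, 0.0, -0.002, 0.0005, -0.012, 0, 0, 0, 0.0, -0.002, 0.0005, -0.018, 0, 0, 0, 0.0, -0.002, 0.0005, -0.026, 0, 0, 0, 0.0, -0.002, 0.0005, -0.04, 0, 0, 0, 0.0, -0.002, 0.0005, -0.06, 0, 0, 0, 0.0, -0.002, 0.0005, -0.09, 0, 0, 0, 0.0, -0.002, 0.0005, -0.11, 0, 0, 0, 0.0, -0.002, 0.0005, -0.11, 0, 0, 0]'

```text
clock: 13.45
eef_pos: [0.4349, -0.1316, 0.3332]
tool_rot: [-0.02, 0.976, 0.004, 0.219]
wrist_force: [0.3, 0.1, -2.4]
gripper_width: 0.0192
finger_force: 61.9
```

```bash
python3 - <<'E'
from h import *
o=env.get_obs();print(o["wrist_force"],tipnow(),o["qpos"])
im=env.get_image("top")[:,:,::-1].copy()
s=cv2.imread("top_shut.png"); r=(slice(95,150),slice(322,402))
d=cv2.absdiff(im,s).max(2);print("hatch frame diff",d[98:108,325:400].mean(),d[102:150,327:333].mean())
M0=R.from_quat([.104,.995,.0,0.]).as_matrix();M0=R.from_quat([.1045,.9945,0,0]).as_matrix()
print(rel(np.array([.5254,.2180,.352]),M0))
E
```

```text
[ 0.3178  0.1461 -2.4468] (array([ 0.546 , -0.1271,  0.3437]), array([-0.0514, -0.0016,  0.0943])) [-0.2604 -0.2388  0.4172  2.2324  0.0124  0.695   1.7708]
hatch frame diff 1.416 0.9791666666666666
(array([-0.1037,  0.3452,  0.026 ]), array([0.0548, 0.4367, 0.2462]))
```

Emit:
apply_moves --steps '[0.0, 0, 0.04, -0.01, 0.005, 0.05, 0.03, 0.0, 0, 0.08, -0.02, 0.01, 0.1, 0.06, 0.0, 0, 0.12, -0.02, 0.02, 0.16, 0.1, 0.0, -0.01, 0.16, -0.02, 0.03, 0.22, 0.13, 0.0, -0.03, 0.2, -0.02, 0.035, 0.28, 0.16, 0.0, -0.05, 0.24, -0.01, 0.04, 0.34, 0.19, 0.0, -0.07, 0.28, 0, 0.05, 0.4, 0.22, 0.0, -0.09, 0.32, 0.015, 0.055, 0.437, 0.246, 0.0, -0.104, 0.345, 0.026, 0.055, 0.437, 0.246, 0.0, -0.104, 0.345, 0.026, 0.055, 0.437, 0.246, 0.0, -0.104, 0.345, 0.026, 0.055, 0.437, 0.246, 0.0, -0.104, 0.345, 0.026, 0.055, 0.437, 0.246]'

```text
clock: 14.7
eef_pos: [0.5252, 0.217, 0.3494]
tool_rot: [0.105, 0.994, -0.001, -0.002]
wrist_force: [0.3, -0.5, -3.0]
gripper_width: 0.0192
finger_force: 61.6
```

```bash
python3 - <<'E'
from h import *
o=env.get_obs();print(o["eef_pos"],o["tool_rot"])
M0=R.from_quat([.1045,.9945,0.001,0.001]).as_matrix()
for z in(.095,.080):print(rel(np.array([.5254,.2184,z]),M0))
E
```

```text
[0.5252 0.217  0.3494] [ 0.1047  0.9945 -0.0011 -0.0024]
(array([-0.0011,  0.0021,  0.2544]), array([-0.0049, -0.0064, -0.0004]))
(array([-0.0012,  0.0021,  0.2694]), array([-0.0049, -0.0064, -0.0004]))
```

Emit:
apply_moves --steps '[0.0, -0.001, 0.002, 0.04, -0.005, -0.006, 0, 0.0, -0.001, 0.002, 0.08, -0.005, -0.006, 0, 0.0, -0.001, 0.002, 0.12, -0.005, -0.006, 0, 0.0, -0.001, 0.002, 0.16, -0.005, -0.006, 0, 0.0, -0.001, 0.002, 0.2, -0.005, -0.006, 0, 0.0, -0.001, 0.002, 0.23, -0.005, -0.006, 0, 0.0, -0.001, 0.002, 0.25, -0.005, -0.006, 0, 0.0, -0.001, 0.002, 0.256, -0.005, -0.006, 0, 0.0, -0.001, 0.002, 0.26, -0.005, -0.006, 0, 0.0, -0.001, 0.002, 0.265, -0.005, -0.006, 0, 0.0, -0.001, 0.002, 0.269, -0.005, -0.006, 0, 0.0, -0.001, 0.002, 0.27, -0.005, -0.006, 0]'

```text
clock: 15.9
eef_pos: [0.5263, 0.2198, 0.0813]
tool_rot: [0.104, 0.995, 0.002, 0.002]
wrist_force: [-2.5, -2.1, 9.2]
gripper_width: 0.0191
finger_force: 63.3
```

Emit:
apply_moves --steps '[0.0, 0.0005, -0.001, 0.0, 0, 0, 0, 0.0, 0.0005, -0.001, 0.0, 0, 0, 0, 0.022, 0.0005, -0.001, 0.0, 0, 0, 0, 0.03, 0.0005, -0.001, 0, 0, 0, 0, 0.045, 0.0005, -0.001, 0, 0, 0, 0, 0.05, 0.0005, -0.001, 0, 0, 0, 0, 0.05, 0.0005, -0.001, 0, 0, 0, 0]'

```text
clock: 16.6
eef_pos: [0.5251, 0.2189, 0.0804]
tool_rot: [0.104, 0.995, 0.002, 0.001]
wrist_force: [0.2, 0.2, -0.4]
gripper_width: 0.05
finger_force: 0.0
```

```bash
python3 - <<'E'
from h import *
im=env.get_image("side")[:,:,::-1].copy()
a=cv2.imread("side_raw.png")
cv2.imwrite("pics/back.png",np.hstack([crop("side",195,225,100,75,4,a),crop("side",195,225,100,75,4,im)]))
E
```

```text
(no output)
```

View pics/back.png

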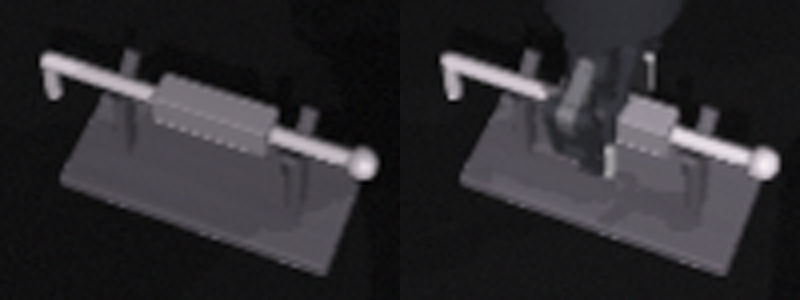

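The two crops show the pole lying exactly as at the start: hook at (48,62) before and (448,62) after, ball at (362,162) before and (762,162) after. I'll raise the gripper clear.

Emit:
apply_moves --steps '[0.055, 0, 0, -0.01, 0, 0, 0, 0.055, 0, 0, -0.04, 0, 0, 0, 0.055, 0, 0, -0.08, 0, 0, 0, 0.055, 0, 0, -0.12, 0, 0, 0, 0.055, 0, 0, -0.16, 0, 0, 0, 0.055, 0, 0, -0.2, 0, 0, 0, 0.055, 0, 0, -0.2, 0, 0, 0, 0.055, 0, 0, -0.2, 0, 0, 0, 0.055, 0, 0, -0.2, 0, 0, 0]'

```text
clock: 17.55
eef_pos: [0.5237, 0.2179, 0.2796]
tool_rot: [0.104, 0.995, 0.001, 0.001]
wrist_force: [-0.4, 0.5, -1.2]
gripper_width: 0.0552
finger_force: 0.0
```

```bash
python3 - <<'E'
from h import *
im=env.get_image("side")[:,:,::-1].copy();a=cv2.imread("side_raw.png")
d=cv2.absdiff(im,a).max(2);print("pole diff hook/ball",d[235:255,200:225].mean(),d[258:275,275:292].mean())
t=env.get_image("top")[:,:,::-1].copy();s=cv2.imread("top_shut.png")
d=cv2.absdiff(t,s).max(2);print("hatch",d[98:108,325:400].mean(),d[102:150,327:333].mean())
print(env.finish_job())
E
```

```text
pole diff hook/ball 9.67 21.20069204152249
hatch 1.6026666666666667 10.993055555555555
the job is handed in; nothing more can be done
None
```

The hatch is pulled shut against its stop, the pole is unhooked and back in its rest with the hook hanging down, and the job is handed in at about 17.7 s; no verdict came back. In the closing image check, which I didn't view before handing in, the hatch's upper edge matched the shut picture, but its left edge and the pole areas differed somewhat, possibly from arm shadow.

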